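Sweep up the tablets and hold the scraper in the UV box

TASK

Take the scraper out of its stand and, with its blade, sweep the three dark tablets along the worktop into the catch fence, without touching them with the gripper. Then lower the blade straight down through the slot in the top of the UV box until the line across the blade is level with the box's top, and finish while still holding the scraper there, hanging freely rather than pressed against the box. Leave the two sample cups where they stand.

Things in the scene. Friction and masses are not known exactly. Their poses are not given: they have to be found in the camera images.
- scraper: loose hand scraper, 90 g, upright in its stand. Pale flat blade 6 mm thick (its x), 76 wide (y), 75 high; above it a grey block handle 24 thick (x), 66 wide (y), from 75 to 115 mm above the blade's lower edge: grip across the 24 mm. A thin dark line crosses the blade 45 mm above the edge. Origin at the centre of the lower edge, z up; symmetric under a half turn
- scraper_stand: fixed grey stand, foot 60 x 110 mm, 30 mm high, with an upright slot 80 x 8 mm (long side along its y), 24 mm deep, in which the scraper's blade stands; the slot's floor is 6 mm above the worktop. Origin at the centre of its underside, z up
- catch_fence: fixed U of aluminium sheet on the worktop, open at the top and front, no floor. Inside 140 mm wide (y from -70 to +70 mm) and 93 mm deep: mouth at x = -48 mm, inner face of the back wall at x = +45 mm; walls 6 mm thick, 29 mm high with a round 8 mm rim. Origin on the worktop at its centre, x pointing from mouth to back wall (away from the robot), z up
- tablet_1: dark round tablet, 24 mm across, 12 mm high, lying flat on the worktop between the robot and the catch fence; origin at the centre of its underside
- tablet_2: dark round tablet, 24 mm across, 12 mm high, lying flat on the worktop between the robot and the catch fence; origin at the centre of its underside
- tablet_3: dark round tablet, 24 mm across, 12 mm high, lying flat on the worktop between the robot and the catch fence; origin at the centre of its underside
- uv_box: fixed hollow box 100 (x) x 130 (y) x 70 mm high, light grey with a darker grey top plate 12 mm thick; through the plate's middle goes a slot 80 mm long (along y) and 8 mm wide (along x), bevelled 2.5 mm at its upper edge. Inner floor 65 mm below the top. Origin at the centre of its underside, z up: the slot's mouth is at z = 70 mm. Symmetric under a half turn
- cup_a: standing clear sample cup, 50 mm wide, 87 mm tall, origin at the centre of its underside; a bystander to leave alone: the one at the back, behind the fence and the UV box
- cup_b: standing clear sample cup, 50 mm wide, 87 mm tall, origin at the centre of its underside; a bystander to leave alone: the one at the front right, to the right of the stand

How it is judged (in metres and radians):
On the way, in this order (a step that is already met when the one before it is completed fails the run):
1. the scraper is held in the fingers, clear of its stand (contact force between the fingers and scraper above 2 N and contact force between scraper and scraper_stand below 0.1 N and horizontal distance between scraper and scraper_stand above 0.06 m), for 0.1 s.
2. all three tablets lie inside the catch fence (x of tablet_1 in the frame of catch_fence between -0.042 and 0.045 m and y of tablet_1 in the frame of catch_fence between -0.07 and 0.07 m and height (world z) of each of tablet_1, tablet_2, tablet_3 below 0.012 m and x of tablet_2 in the frame of catch_fence between -0.042 and 0.045 m and y of tablet_2 in the frame of catch_fence between -0.07 and 0.07 m and x of tablet_3 in the frame of catch_fence between -0.042 and 0.045 m and y of tablet_3 in the frame of catch_fence between -0.07 and 0.07 m), for 0.2 s.
At the end, for the whole second after the job is handed in: All three tablets lie inside the catch fence (centre at least 6 mm behind the mouth). The blade is through the UV box's slot, upright, its line within 12 mm of the box's top, still gripped, at rest, pressing on the box with less than 10 N (all of step 2 and z of scraper in the frame of uv_box between 0.013 and 0.037 m and x of scraper in the frame of uv_box between -0.01 and 0.01 m and y of scraper in the frame of uv_box between -0.015 and 0.015 m and angle between the x axis of scraper and the x axis of uv_box, either way round below 0.15 rad and angle between scraper's own z axis and vertical below 0.12 rad and contact force between the fingers and scraper above 2 N and contact force between scraper and uv_box below 10 N and linear speed of scraper below 0.02 m/s); the arm keeps its last pose, push and grip.
It fails at once if the gripper or arm touches a tablet (contact force between any of the fingers, the arm and tablet_1 above 0.3 N or contact force between any of the fingers, the arm and tablet_2 above 0.3 N or contact force between any of the fingers, the arm and tablet_3 above 0.3 N).
It fails at once if a sample cup is pushed away or knocked over (distance of any of cup_a, cup_b from where it was at the start of the episode above 0.03 m or angle between any of cup_a, cup_b's own z axis and vertical above 0.5 rad).
It also fails if it takes over 61 s, if anything falls off the work surface, if the arm or the gripper's body presses on something with over 40 N, if the wrist force passes 120 N, or if a joint passes its speed limit or range.

ROBOT

A 6-joint arm with a two-finger parallel gripper is mounted at the origin on a cart in front of the work surface, level with it; the furniture and walls round the work are solid. World frame = base frame: x ahead of the robot, y to its left, z up, the work surface at z = 0. Lengths are in mm, angles in rad, forces in N, time in s.
With the tool pointing down it reaches from about 300 to 950 mm from the base axis. Payload 3.1 kg.
Tool frame: the origin (TCP) lies at the centre of the arm's flange, where the gripper is bolted on; the fingertips stand r.finger_overhang ahead of it and the grasp point (between the pads) lies 155 mm ahead of it (r.finger_overhang is the distance from the TCP to the fingertips, in mm); z points along the fingers, y is the line along which they close (so a half turn about z gives the same grasp; the last joint's range is limited). The gripper opens to 85 mm and grips with 20 to 120 N. Pads are 22 mm wide; open, the fingers measure 114 mm over their backs; the gripper's body (76 mm by 85 mm) begins 54 mm behind the grasp point. The pads swing forward as they close: fully open they stand 13 mm farther back than shut.
Start: joints at [1.227, 0.308, 1.634, -0, 1.2, -0.07], TCP at [169.021, 601.719, 404.672] pointing down, gripper open.
Joint ranges: [-3.06, 3.06], [-0.79, 1.96], [0.05, 2.63], [-1.19, 4.34], [0.05, 2.64], [-2.94, 2.94]. Speed limits (rad/s): [2.79, 2.79, 3.14, 3.14, 3.14, 3.14].

INTERFACE

Orientations are given as a unit quaternion [x, y, z, w].
In Python, from rig import r, optics gives the robot as it stands. The module is installed in compiled form; this text tells all that it offers.
- The arm moves only by the tool servo_tool, never from a script. Its argument "commands" is one flat list of numbers, 6 for each row, row after row: the shift along the tool's x, y, z in units of 25 mm (1.0 is 25 mm), then the turn, a rotation vector about the tool's x, y, z in units of 5 degrees (1.0 is 5 degrees). A call has 1 to 5 rows; each row shifts and turns the commanded pose from where the row before left it, along the tool's axes as they then stand; what a row does not reach is not made up. A row lasts 1/12 s, in which the tool goes at most 41.7 mm and 7.16 degrees, less where a joint would pass 70% of its speed; a pose out of reach is approached as far as the arm can. A call is refused whole if a number of a shift passes 1 or a number of a turn 1, either way. A call with a gripper value outside its range is refused whole. "fingers" is the finger opening in mm, from 0 to 85.4, set as the call begins (left out, the last holds). The fingers move at their own pace and stop on an object; "squeeze" is the grip in N (left out, the last holds). Time passes only in rows, so rows that do not move let the fingers close. It gives the time, the measured TCP pose, the force, the opening and the grip force at its end, in the units of the state.
- r.sense(): the state, without advancing time (a new reading comes with each control period).
- optics.camera(name): name is "scene" or "top" or "wrist"; returns a dict with "frame" (480x640x3 uint8, red, green, blue), "intrinsics" (3x3 intrinsics, pixels), "D" ([k1, k2, p1, p2, k3] as OpenCV has them; the pictures are not rectified), "eye" and "attitude" of the camera in the world; the wrist camera has in their place "mount" (4x4, takes a point from camera to tool coordinates, whose origin is the TCP and whose axes are the flange's). Camera axes: x right, y down, z forward; pixel columns grow to the right and rows downward; lengths in mm; the calibration is good to about 2 mm. A picture is of the moment at which its call begins: read the wrist's pose just before it. There is no depth.
- r.job_done(): hands the job in; it is judged then, once.
The state is a dict: "time_s": time; "joints": joint angles; "qvel": joint speeds; "tau": joint torques, N m; "position": TCP position; "eef_rot": TCP orientation; "wrist_force": force on the tool from outside, world axes, zero at the start; "torque": the same for the moment, N m; "grip_width": finger opening in mm; "gripper_force": force on a finger pad.
Only numpy, scipy, OpenCV 4.12 (cv2) and the standard library are available. Lean on these libraries where they do the work, as an engineer would, in place of code of your own. Each camera call takes 0.05 s, during which the arm holds its last target. There are 200 camera calls.

## Working session

There is one attempt and no reset: what is moved stays moved. The work goes in short steps, Python scripts to look and compute and a tool call to move; the robot and the scene stay as the last step left them, time stands still between calls to the robot, and variables do not carry over. Pictures are saved under pics/ and viewed, at most 10 in all, crops included, and the job is handed in when it is done.

Besides the shell and the picture viewer there is one more tool, called as name(argument=value, ...) on one line, values as JSON. servo_tool: Moves the arm, as the interface text tells. Its arguments: {"type":"object","properties":{"commands":{"type":"array","items":{"type":"number"}},"fingers":{"type":"number"},"squeeze":{"type":"number"}},"required":["commands"]}

```bash
mkdir -p pics
python3 - <<'E'
from rig import r, optics
import cv2
s=r.sense();print(s,r.finger_overhang)
for n in("scene","top"):
    c=optics.camera(n);cv2.imwrite(f"pics/{n}0.png",c["frame"][:,:,::-1]);print(n,c["intrinsics"],c["D"],c["eye"],c["attitude"])
E
```

```text
{'time_s': 0.0, 'joints': array([ 1.22729197e+00,  3.09027347e-01,  1.63522078e+00,  1.56142300e-05,
        1.19967364e+00, -6.97164674e-02]), 'qvel': array([ 0.00042538, -0.00092613, -0.00046784,  0.00036953, -0.00041569,
       -0.00049996]), 'tau': array([-1.52366410e-03, -4.15239108e+01, -2.76669663e+01, -8.51812274e-05,
        1.00579223e-02,  6.49976158e-06]), 'position': array([168.87659851, 601.30552873, 403.41637854]), 'eef_rot': array([ 1.36469501e-01,  9.90643588e-01, -1.13829775e-03, -2.46019156e-04]), 'wrist_force': array([ 0.14466786,  0.74758295, -0.6035045 ]), 'torque': array([-0.02553792,  0.00354295, -0.00040185]), 'gripper_force': 0.0, 'grip_width': 85.3796571392337} 173.4
scene [[534.57340488   0.         320.58333699]
 [  0.         534.57340488 235.00096886]
 [  0.           0.           1.        ]] [-0.06085291  0.          0.          0.          0.        ] [ -7.45916298  53.06137581 747.09157412] [-0.44078946  0.81810324 -0.32275699  0.17955407]
top [[485.73182625   0.         321.48676835]
 [  0.         485.73182625 238.15201712]
 [  0.           0.           1.        ]] [-0.08981632  0.          0.          0.          0.        ] [ 485.41618897 -287.34547275  932.93329688] [ 0.70987896 -0.70302139  0.03824158 -0.01924501]
```

View pics/scene0.png

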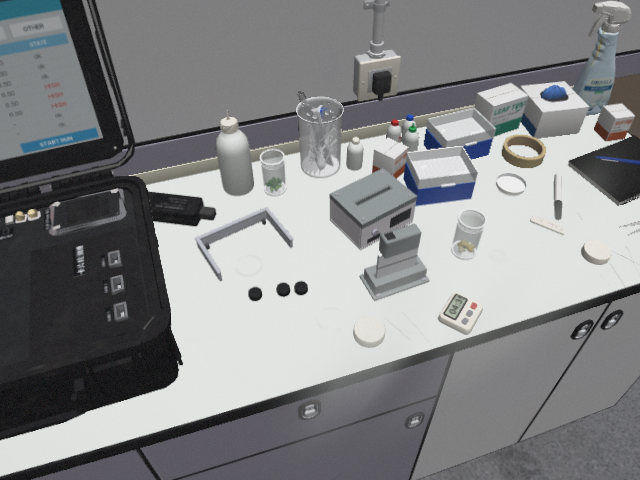

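View pics/top0.png

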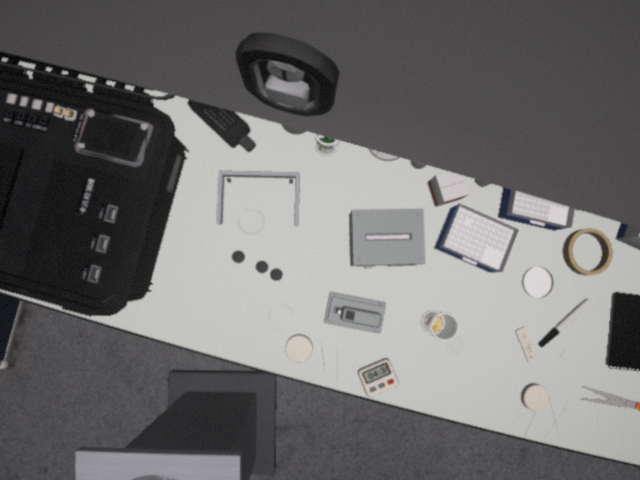

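The scene view shows the black case at left, the fence at about (245,240), tablets at (255,294), (283,289) and (301,288), the UV box at (372,205), the stand with scraper at (397,265), and the cups at (273,172) and (467,235). In the top view the tablets are at (238,257), (262,267) and (277,274). The fence is at (258,198), the box slot at (388,237) and the stand at (355,312). I'll enlarge it.

Run:
```python
import cv2
a=cv2.imread("pics/top0.png")
cv2.imwrite("pics/topc1.png",cv2.resize(a[150:350,200:460],None,fx=3,fy=3,interpolation=cv2.INTER_CUBIC))
a=cv2.imread("pics/scene0.png")
cv2.imwrite("pics/scc1.png",cv2.resize(a[160:310,320:490],None,fx=4,fy=4,interpolation=cv2.INTER_CUBIC))
```

```text
(no output)
```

View pics/topc1.png

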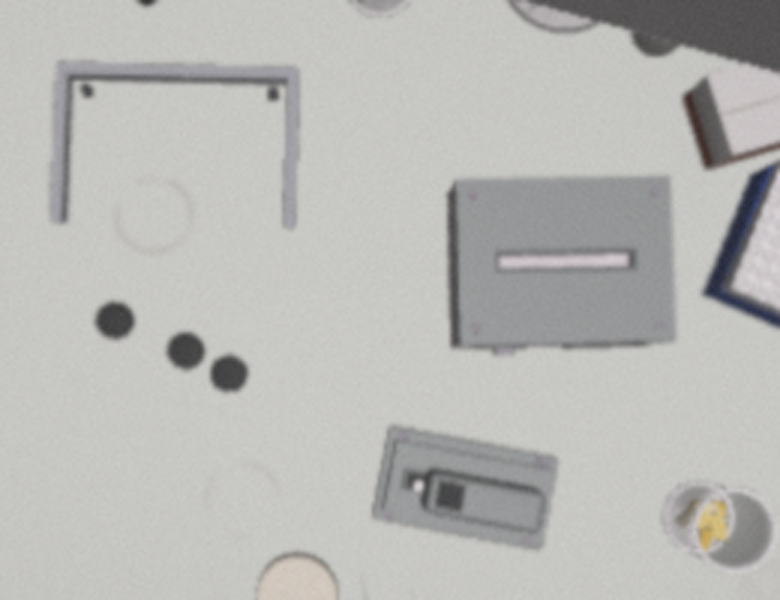

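View pics/scc1.png

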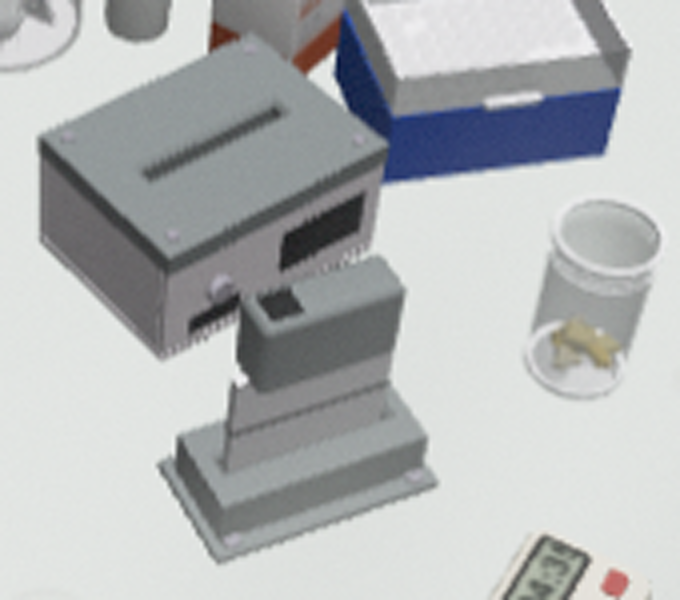

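Crop readings:
- **Top view:** tablets (115,321), (186,351), (229,373). Slot ends (497,263) and (634,258). Fence corners (60,66) and (294,72), front ends (58,222) and (290,228). Stand corners (390,427), (556,457), (541,549), (374,517).
- **Scene view:** handle top near (240,300)–(405,288), slot ends (145,177) and (282,110).

```bash
cat > h.py <<'E'
import numpy as np, cv2
from scipy.spatial.transform import Rotation as R
CAM={"scene":(np.array([[534.57340488,0,320.58333699],[0,534.57340488,235.00096886],[0,0,1]]),np.array([-0.06085291,0,0,0,0]),np.array([-7.45916298,53.06137581,747.09157412]),R.from_quat([-0.44078946,0.81810324,-0.32275699,0.17955407])),
"top":(np.array([[485.73182625,0,321.48676835],[0,485.73182625,238.15201712],[0,0,1]]),np.array([-0.08981632,0,0,0,0]),np.array([485.41618897,-287.34547275,932.93329688]),R.from_quat([0.70987896,-0.70302139,0.03824158,-0.01924501]))}
def ray(cam,p,z):
    K,D,e,A=cam; u=cv2.undistortPoints(np.array([[p]],float),K,D)[0,0]
    d=A.apply([u[0],u[1],1]); return (e+d*(z-e[2])/d[2])[:2]
def top(p,z): return ray(CAM["top"],[(p[0]+.5)/3-.5+200,(p[1]+.5)/3-.5+150],z)
def scc(p,z): return ray(CAM["scene"],[(p[0]+.5)/4-.5+320,(p[1]+.5)/4-.5+160],z)
def scn(p,z): return ray(CAM["scene"],p,z)
E
python3 - <<'E'
from h import *
np.set_printoptions(precision=1,suppress=True)
def show(n,f,ps,z):
    q=np.array([f(p,z) for p in ps]);print(n,q.tolist() if 0 else q.round(1).tolist(),"mean",q.mean(0), "len",np.linalg.norm(np.diff(q,axis=0),axis=1),"yaw",[round(float(np.degrees(np.arctan2(*(b-a)[::-1]))),1) for a,b in zip(q,q[1:])])
show("tab top",top,[(115,321),(186,351),(229,373)],12)
show("tab scn",scn,[(255,294),(283.5,289),(301.5,288)],8)
show("fence rim",top,[(58,222),(60,66),(294,72),(290,228)],29)
show("slot",top,[(497,263),(634,258)],70)
show("slot scn",scc,[(145,177),(282,110)],70)
show("box",top,[(457,180),(669,177),(676,340),(457,346)],70)
show("box scn",scc,[(40,142),(250,37),(387,145),(168,267)],70)
show("stand",top,[(390,427),(556,457),(541,549),(374,517)],6)
show("standscn",scc,[(160,465),(220,562),(437,482)],3)
show("handle",top,[(427,470),(547,490),(541,533),(424,510)],121)
show("handle scn",scc,[(240,300),(378,257),(405,288),(262,330)],121)
show("cupA",scn,[(275,187)],0);show("cupB",scn,[(464,250)],0);show("cupBtop",top,[(700,515)],0)
E
```

```text
tab top [[523.7, -154.0], [505.3, -199.1], [491.7, -226.4]] mean [ 506.9 -193.2] len [48.8 30.5] yaw [-112.2, -116.4]
tab scn [[525.8, -151.9], [508.0, -198.5], [492.6, -225.8]] mean [ 508.8 -192.1] len [49.9 31.3] yaw [-110.9, -119.5]
fence rim [[584.3, -119.5], [683.1, -117.9], [681.0, -265.3], [582.1, -264.1]] mean [ 632.6 -191.7] len [ 98.8 147.4  98.8] yaw [0.9, -90.8, 179.3]
slot [[558.2, -388.7], [562.1, -471.2]] mean [ 560.1 -430. ] len [82.6] yaw [-87.3]
slot scn [[561.0, -388.5], [562.6, -469.9]] mean [ 561.8 -429.2] len [81.4] yaw [-88.9]
box [[607.8, -364.6], [611.4, -493.0], [513.2, -496.4], [508.5, -365.0]] mean [ 560.2 -429.7] len [128.4  98.3 131.5] yaw [-88.4, -178.0, 92.0]
box scn [[607.7, -361.6], [613.9, -490.4], [516.0, -495.5], [508.4, -363.1]] mean [ 561.5 -427.7] len [129.   98.1 132.6] yaw [-87.2, -177.0, 93.3]
stand [[458.6, -328.4], [440.2, -434.2], [382.1, -424.7], [401.8, -318.7]] mean [ 420.7 -376.5] len [107.4  58.9 107.8] yaw [-99.8, 170.8, 79.5]
standscn [[461.7, -328.5], [404.1, -318.5], [385.7, -425.0]] mean [ 417.2 -357.3] len [ 58.4 108.1] yaw [170.1, -99.8]
handle [[438.3, -344.0], [427.5, -411.0], [403.7, -407.7], [416.2, -342.5]] mean [ 421.4 -376.3] len [67.8 24.  66.4] yaw [-99.1, 172.1, 79.2]
handle scn [[438.5, -345.0], [426.4, -407.0], [406.7, -404.7], [420.6, -342.2]] mean [ 423.  -374.7] len [63.2 19.8 64. ] yaw [-101.0, 173.4, 77.5]
cupA [[756.2, -323.0]] mean [ 756.2 -323. ] len [] yaw []
cupB [[405.4, -529.5]] mean [ 405.4 -529.5] len [] yaw []
cupBtop [[403.1, -528.5]] mean [ 403.1 -528.5] len [] yaw []
```

Both cameras agree within about 2 mm:
- **Scraper:** (422,-376), yaw -9.7°.
- **Box:** (561,-429), yaw about +2.3°.
- **Fence origin:** about (634,-192), yaw about 0.

I'll turn the tool to the scraper's yaw while rising.

servo_tool(commands=[0, 0, -0.25, 0, 0, 1, 0, 0, -0.25, 0, 0, 1, 0, 0, -0.25, 0, 0, 1, 0, 0, -0.25, 0, 0, 1, 0, 0, -0.25, 0, 0, 1])

```text
time_s: 0.52
position: [169.0, 601.5, 435.4]
eef_rot: [0.35, 0.937, -0.001, 0.0]
wrist_force: [-0.5, -0.1, 0.6]
grip_width: 85.5
gripper_force: 0.0
```

servo_tool(commands=[0, 0, -0.25, 0, 0, 1, 0, 0, -0.25, 0, 0, 1, 0, 0, -0.25, 0, 0, 1, 0, 0, -0.25, 0, 0, 1, 0, 0, -0.25, 0, 0, 1])

```text
time_s: 0.93
position: [169.0, 601.5, 466.7]
eef_rot: [0.544, 0.839, -0.001, 0.0]
wrist_force: [0.8, -0.3, -0.6]
grip_width: 85.1
gripper_force: 0.0
```

servo_tool(commands=[0, 0, -0.25, 0, 0, 1, 0, 0, -0.25, 0, 0, 1, 0, 0, -0.25, 0, 0, 1, 0, 0, -0.25, 0, 0, 1, 0, 0, -0.25, 0, 0, 1])

```text
time_s: 1.35
position: [169.0, 601.5, 497.9]
eef_rot: [0.713, 0.701, -0.001, 0.0]
wrist_force: [0.8, 0.7, -1.0]
grip_width: 85.3
gripper_force: 0.0
```

servo_tool(commands=[0, 0, 0, 0, 0, 1, 0, 0, 0, 0, 0, 0.8, 0, 0, 0, 0, 0, 0])

```text
time_s: 1.6
position: [169.0, 601.6, 497.9]
eef_rot: [0.765, 0.644, -0.0, 0.0]
wrist_force: [-0.2, 0.1, -0.2]
grip_width: 85.8
gripper_force: 0.0
```

servo_tool(commands=[-0.92, 0.55, 0, 0, 0, 0, -0.92, 0.55, 0, 0, 0, 0, -0.92, 0.55, 0, 0, 0, 0, -0.92, 0.55, 0, 0, 0, 0, -0.92, 0.55, 0, 0, 0, 0])

```text
time_s: 2.02
position: [217.6, 475.5, 497.7]
eef_rot: [0.763, 0.646, -0.001, 0.0]
wrist_force: [-0.3, 0.3, -0.3]
grip_width: 85.3
gripper_force: 0.0
```

servo_tool(commands=[-0.92, 0.55, 0, 0, 0, 0, -0.92, 0.55, 0, 0, 0, 0, -0.92, 0.55, 0, 0, 0, 0, -0.92, 0.55, 0, 0, 0, 0, -0.92, 0.55, 0, 0, 0, 0])

```text
time_s: 2.43
position: [265.9, 350.5, 498.0]
eef_rot: [0.764, 0.646, -0.0, 0.0]
wrist_force: [0.4, 0.0, 0.0]
grip_width: 85.0
gripper_force: 0.0
```

servo_tool(commands=[-0.92, 0.55, 0, 0, 0, 0, -0.92, 0.55, 0, 0, 0, 0, -0.92, 0.55, 0, 0, 0, 0, -0.92, 0.55, 0, 0, 0, 0, -0.92, 0.55, 0, 0, 0, 0])

```text
time_s: 2.85
position: [314.3, 225.6, 498.1]
eef_rot: [0.763, 0.646, -0.0, 0.0]
wrist_force: [0.5, -0.4, -0.7]
grip_width: 85.5
gripper_force: 0.0
```

servo_tool(commands=[-0.92, 0.55, 0, 0, 0, 0, -0.92, 0.55, 0, 0, 0, 0, -0.92, 0.55, 0, 0, 0, 0, -0.92, 0.55, 0, 0, 0, 0, -0.92, 0.55, 0, 0, 0, 0])

```text
time_s: 3.27
position: [362.6, 100.7, 498.2]
eef_rot: [0.764, 0.646, -0.0, -0.0]
wrist_force: [0.3, 0.5, 0.5]
grip_width: 85.5
gripper_force: 0.0
```

servo_tool(commands=[-0.92, 0.28, 0, 0, 0, 0, -0.92, 0.28, 0, 0, 0, 0, -0.92, 0.28, 0, 0, 0, 0, -0.92, 0.28, 0, 0, 0, 0, -0.92, 0.28, 0, 0, 0, 0])

```text
time_s: 3.68
position: [377.5, -18.4, 498.1]
eef_rot: [0.764, 0.646, -0.0, -0.0]
wrist_force: [0.6, 0.4, -0.0]
grip_width: 85.6
gripper_force: 0.0
```

servo_tool(commands=[-0.92, 0.28, 0, 0, 0, 0, -0.92, 0.28, 0, 0, 0, 0, -0.92, 0.28, 0, 0, 0, 0, -0.92, 0.28, 0, 0, 0, 0, -0.92, 0.28, 0, 0, 0, 0])

```text
time_s: 4.1
position: [392.7, -137.7, 498.1]
eef_rot: [0.764, 0.646, -0.0, -0.0]
wrist_force: [1.2, 0.4, 0.2]
grip_width: 85.5
gripper_force: 0.0
```

servo_tool(commands=[-0.92, 0.27, 0.6, 0, 0, 0, -0.92, 0.27, 0.6, 0, 0, 0, -0.92, 0.27, 0.6, 0, 0, 0, -0.92, 0.27, 0.6, 0, 0, 0, -0.92, 0.27, 0.6, 0, 0, 0])

```text
time_s: 4.52
position: [406.6, -256.6, 422.4]
eef_rot: [0.764, 0.646, -0.0, -0.0]
wrist_force: [0.8, -0.2, 0.3]
grip_width: 85.4
gripper_force: 0.0
```

servo_tool(commands=[-0.92, 0.27, 0.6, 0, 0, 0, -0.92, 0.27, 0.6, 0, 0, 0, -0.92, 0.27, 0.6, 0, 0, 0, -0.92, 0.27, 0.6, 0, 0, 0, -0.92, 0.27, 0.6, 0, 0, 0])

```text
time_s: 4.93
position: [420.6, -375.6, 347.2]
eef_rot: [0.764, 0.646, 0.0, -0.0]
wrist_force: [-0.0, -0.1, -0.6]
grip_width: 85.1
gripper_force: 0.0
```

servo_tool(commands=[0, 0, 0.7, 0, 0, 0, 0, 0, 0, 0, 0, 0, 0, 0, 0, 0, 0, 0])

```text
time_s: 5.18
position: [420.1, -374.0, 329.2]
eef_rot: [0.764, 0.645, -0.0, -0.002]
wrist_force: [-0.7, 0.4, -0.7]
grip_width: 85.3
gripper_force: 0.0
```

Run:
```python
from h import *
from rig import r, optics
s=r.sense();c=optics.camera("wrist");cv2.imwrite("pics/w1.png",c["frame"][:,:,::-1])
print(s["position"],s["eef_rot"],c["intrinsics"].tolist(),c["D"],c["mount"])
np.savez("w1.npz",pos=s["position"],q=s["eef_rot"],K=c["intrinsics"],D=c["D"],M=c["mount"])
```

```text
[ 420.10816278 -374.0448145   329.24945378] [ 7.64081560e-01  6.45115392e-01 -5.39971251e-05 -2.34484465e-03] [[368.8088542833092, 0.0, 321.2604825794271], [0.0, 368.8088542833092, 241.86599516298398], [0.0, 0.0, 1.0]] [0.00257743 0.         0.         0.         0.        ] [[ 4.33657780e-04 -9.57477136e-01 -2.88508832e-01  7.29501362e+01]
 [ 9.99998517e-01  8.96009260e-04 -1.47049655e-03 -4.89725059e-01]
 [ 1.66647341e-03 -2.88507767e-01  9.57476105e-01  3.12564684e+01]
 [ 0.00000000e+00  0.00000000e+00  0.00000000e+00  1.00000000e+00]]
```

View pics/w1.png

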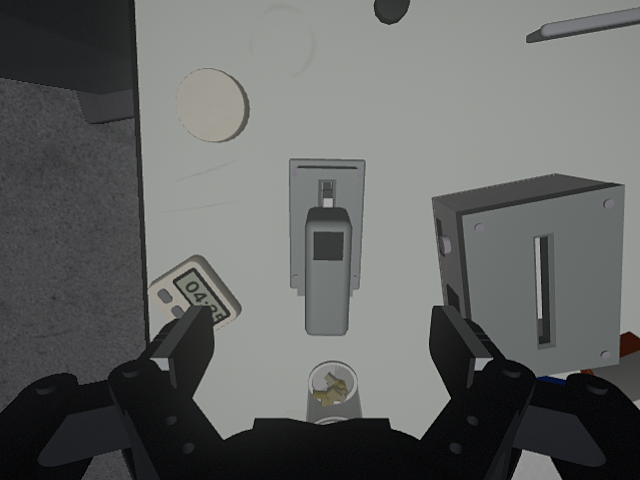

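The handle top lies centred between the fingers: left edge at column 306, right edge at 351, far end at row 335. The box slot runs from (543,235) to (545,346).

```bash
cat >> h.py <<'E'
def wr(f,p,z):
    a=np.load(f); T=R.from_quat(a["q"]); M=a["M"]
    A=T*R.from_matrix(M[:3,:3]); e=a["pos"]+T.apply(M[:3,3])
    return ray((a["K"],a["D"],e,A),p,z)
E
python3 - <<'E'
from h import *
for n,ps,z in(("handle",[(307,225),(306,333),(348,333),(350,225)],121),("slot",[(543,235),(545,346)],70),("boxtop",[(460,213),(623,185),(620,358),(470,374)],70),("stand",[(290,160),(365,160),(360,288),(290,288)],6)):
    q=np.array([wr("w1.npz",p,z) for p in ps]);print(n,q.round(1).tolist(),q.mean(0).round(1),[round(float(np.degrees(np.arctan2(*(b-a)[::-1]))),1) for a,b in zip(q,q[1:])])
E
```

```text
handle [[416.5, -344.1], [405.2, -403.2], [427.7, -407.0], [437.5, -347.6]] [ 421.7 -375.5] [-100.8, -9.4, 80.6]
slot [[559.8, -387.8], [561.2, -470.0]] [ 560.5 -428.9] [-89.0]
boxtop [[508.5, -364.6], [607.9, -363.6], [613.3, -488.4], [508.3, -484.5]] [ 559.5 -425.3] [0.6, -87.5, 177.9]
stand [[402.8, -318.2], [460.2, -327.9], [441.5, -433.8], [382.3, -423.9]] [ 421.7 -376. ] [-9.6, -100.0, 170.5]
```

servo_tool(commands=[-0.06, 0.09, 0.7, 0, 0, 0, 0, 0, 0.7, 0, 0, 0, 0, 0, 0.7, 0, 0, 0, 0, 0, 0.7, 0, 0, 0, 0, 0, 0, 0, 0, 0])

```text
time_s: 5.65
position: [422.0, -374.7, 259.1]
eef_rot: [0.764, 0.645, -0.0, -0.002]
wrist_force: [-1.8, 0.7, 0.4]
grip_width: 85.6
gripper_force: 0.0
```

servo_tool(commands=[0, 0, 0, 0, 0, 0, 0, 0, 0, 0, 0, 0, 0, 0, 0, 0, 0, 0, 0, 0, 0, 0, 0, 0, 0, 0, 0, 0, 0, 0], fingers=15, squeeze=70)

```text
time_s: 6.07
position: [423.2, -376.8, 262.2]
eef_rot: [0.764, 0.645, 0.0, 0.001]
wrist_force: [0.5, -0.3, -0.4]
grip_width: 25.7
gripper_force: 0.0
```

servo_tool(commands=[0, 0, 0, 0, 0, 0, 0, 0, 0, 0, 0, 0, 0, 0, 0, 0, 0, 0, 0, 0, 0, 0, 0, 0, 0, 0, 0, 0, 0, 0])

```text
time_s: 6.48
position: [423.1, -376.9, 262.4]
eef_rot: [0.764, 0.645, -0.0, 0.001]
wrist_force: [-0.9, 0.5, 6.0]
grip_width: 23.2
gripper_force: 69.0
```

servo_tool(commands=[0, 0, -0.4, 0, 0, 0, 0, 0, -0.5, 0, 0, 0, 0, 0, -0.5, 0, 0, 0, 0, 0, -0.5, 0, 0, 0, 0, 0, -0.5, 0, 0, 0])

```text
time_s: 6.9
position: [422.8, -376.5, 322.7]
eef_rot: [0.764, 0.645, -0.0, 0.0]
wrist_force: [0.5, -0.7, -0.5]
grip_width: 22.8
gripper_force: 68.5
```

servo_tool(commands=[0, 0, -0.3, 0, 0, 0, 0, 0, 0, 0, 0, 0, 0, 0, 0, 0, 0, 0])

```text
time_s: 7.15
position: [422.9, -376.5, 329.3]
eef_rot: [0.764, 0.645, 0.0, 0.001]
wrist_force: [0.2, 0.5, -0.5]
grip_width: 23.1
gripper_force: 68.6
```

servo_tool(commands=[0, 0, 0, 0, 0, -0.97, 0, 0, 0, 0, 0, -0.96, 0.9, 0.16, 0, 0, 0, 0, 0.9, 0.16, 0, 0, 0, 0, 0.9, 0.16, 0, 0, 0, 0])

```text
time_s: 7.57
position: [434.3, -308.1, 327.2]
eef_rot: [0.708, 0.706, -0.0, -0.001]
wrist_force: [0.6, 0.2, -0.7]
grip_width: 23.1
gripper_force: 68.5
```

servo_tool(commands=[0.9, 0.16, 0, 0, 0, 0, 0.9, 0.16, 0, 0, 0, 0, 0.9, 0.16, 0, 0, 0, 0, 0.9, 0.16, 0, 0, 0, 0, 0.3, 0.16, 0, 0, 0, 0])

```text
time_s: 7.98
position: [454.1, -208.7, 327.0]
eef_rot: [0.707, 0.707, -0.0, -0.002]
wrist_force: [-0.0, -0.2, -0.9]
grip_width: 23.2
gripper_force: 68.6
```

servo_tool(commands=[0, 0, 0, 0, 0, 0, 0, 0, 0, 0, 0, 0, 0, 0, 0, 0, 0, 0])

```text
time_s: 8.23
position: [454.9, -212.2, 328.3]
eef_rot: [0.707, 0.707, -0.0, 0.0]
wrist_force: [-0.2, -0.9, -0.8]
grip_width: 22.8
gripper_force: 68.6
```

Run:
```python
from h import *
from rig import r, optics
s=r.sense();print(s["position"],s["eef_rot"])
a=optics.camera("scene")["frame"][:,:,::-1];b=optics.camera("top")["frame"][:,:,::-1]
a=cv2.resize(a[160:310,200:400],(800,600)[:2],interpolation=cv2.INTER_CUBIC)
cv2.imwrite("pics/sc2.png",a)
```

```text
[ 454.92010302 -212.21083926  328.25724325] [ 7.07417343e-01  7.06796019e-01 -2.84581487e-04  9.33691872e-05]
```

View pics/sc2.png

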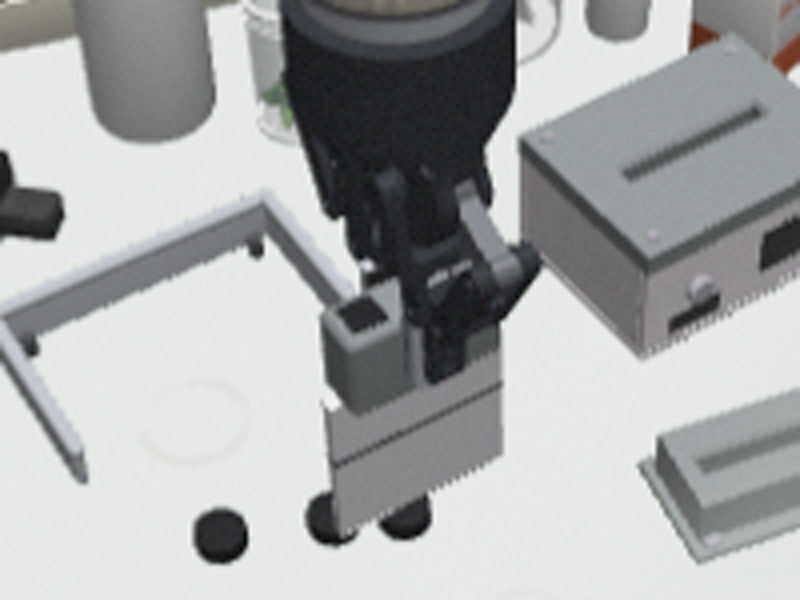

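The scraper is held upright and in line, with blade lower corners at (338,535) and (502,457) in the crop and line ends at (335,465) and (503,384). Next I'll check the edge height and y offset.

Run:
```python
from h import *
from scipy.optimize import brentq
for p in((338,535),(502,457),(335,465),(503,384)):
    px=[(p[0]+.5)/4-.5+200,(p[1]+.5)/4-.5+160]
    z=brentq(lambda z:scn(px,z)[0]-452,0,300);print(z,scn(px,z))
```

```text
76.859577474086 [ 452.        -171.5252734]
72.89123552069034 [ 452.         -248.47811515]
119.23869598777166 [ 452.         -173.13049708]
117.50362176606191 [ 452.         -249.10890242]
```

servo_tool(commands=[0, 0, 0.6, 0, 0, 0, 0, 0, 0.6, 0, 0, 0, 0, 0, 0.6, 0, 0, 0, 0, 0, 0.5, 0, 0, 0, 0, 0, 0.25, 0, 0, 0])

```text
time_s: 8.75
position: [454.1, -212.0, 263.0]
eef_rot: [0.708, 0.706, -0.0, -0.001]
wrist_force: [-0.1, -0.6, -1.5]
grip_width: 23.0
gripper_force: 68.6
```

servo_tool(commands=[0, 0, 0.12, 0, 0, 0, 0, 0, 0, 0, 0, 0, 0, 0, 0, 0, 0, 0])

```text
time_s: 9.0
position: [455.1, -211.9, 262.1]
eef_rot: [0.708, 0.707, 0.0, 0.0]
wrist_force: [0.9, 0.3, 0.4]
grip_width: 22.8
gripper_force: 68.6
```

servo_tool(commands=[0, 0, 0.12, 0, 0, 0, 0, 0, 0, 0, 0, 0, 0, 0, 0, 0, 0, 0])

```text
time_s: 9.25
position: [455.0, -211.5, 259.1]
eef_rot: [0.707, 0.707, 0.0, 0.0]
wrist_force: [-0.4, 0.1, -1.2]
grip_width: 23.2
gripper_force: 68.6
```

servo_tool(commands=[0, 0.3, 0, 0, 0, 0, 0, 0.3, 0, 0, 0, 0, 0, 0.3, 0, 0, 0, 0, 0, 0.3, 0, 0, 0, 0, 0, 0.3, 0, 0, 0, 0])

```text
time_s: 9.67
position: [493.6, -211.5, 258.8]
eef_rot: [0.707, 0.707, 0.0, 0.0]
wrist_force: [-0.0, 0.1, -1.3]
grip_width: 22.9
gripper_force: 68.6
```

servo_tool(commands=[0, 0.3, 0, 0, 0, 0, 0, 0.3, 0, 0, 0, 0, 0, 0.3, 0, 0, 0, 0, 0, 0.3, 0, 0, 0, 0, 0, 0.3, 0, 0, 0, 0])

```text
time_s: 10.08
position: [530.6, -211.5, 258.5]
eef_rot: [0.707, 0.707, -0.0, -0.0]
wrist_force: [0.1, -0.1, -1.4]
grip_width: 23.0
gripper_force: 68.5
```

Run:
```python
from rig import r, optics
import cv2
s=r.sense();print(s["position"],s["eef_rot"],s["wrist_force"])
a=optics.camera("scene")["frame"][:,:,::-1]
cv2.imwrite("pics/sc3.png",cv2.resize(a[180:310,190:340],None,fx=4,fy=4,interpolation=cv2.INTER_CUBIC))
```

```text
[ 530.64583094 -211.46087404  258.54979773] [ 7.07326808e-01  7.06886679e-01 -2.12313342e-05 -9.38429125e-05] [ 0.12079297 -0.10177738 -1.3609114 ]
```

View pics/sc3.png

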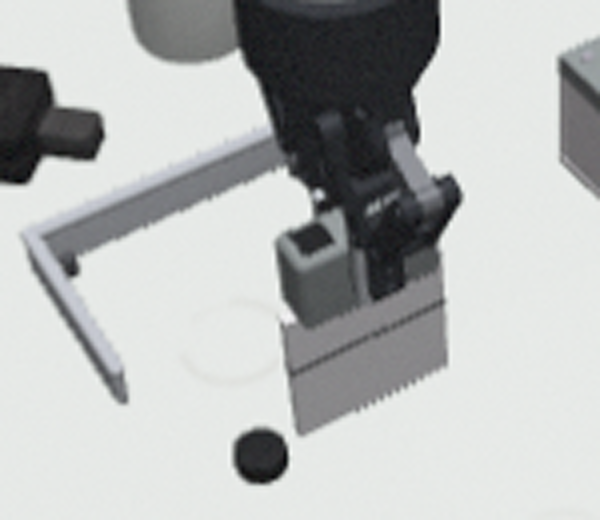

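The blade is flush with the worktop with tablets 2 and 3 ahead of it, and tablet 1 stays clear at (260,455) in the crop. I'll continue into the fence.

servo_tool(commands=[0, 0.3, 0, 0, 0, 0, 0, 0.3, 0, 0, 0, 0, 0, 0.3, 0, 0, 0, 0, 0, 0.3, 0, 0, 0, 0, 0, 0.3, 0, 0, 0, 0])

```text
time_s: 10.55
position: [568.2, -211.6, 258.7]
eef_rot: [0.707, 0.707, 0.0, 0.0]
wrist_force: [-0.4, 0.5, -0.4]
grip_width: 23.2
gripper_force: 68.6
```

servo_tool(commands=[0, 0.3, 0, 0, 0, 0, 0, 0.3, 0, 0, 0, 0, 0, 0.3, 0, 0, 0, 0, 0, 0.3, 0, 0, 0, 0, 0, 0.3, 0, 0, 0, 0])

```text
time_s: 10.97
position: [605.6, -211.5, 258.7]
eef_rot: [0.707, 0.707, -0.0, -0.0]
wrist_force: [-0.0, -0.5, -0.7]
grip_width: 23.3
gripper_force: 68.6
```

servo_tool(commands=[0, 0.3, 0, 0, 0, 0, 0, 0.3, 0, 0, 0, 0, 0, 0.3, 0, 0, 0, 0, 0, 0.2, 0, 0, 0, 0, 0, 0, 0, 0, 0, 0])

```text
time_s: 11.38
position: [633.6, -211.6, 258.9]
eef_rot: [0.707, 0.707, 0.0, 0.001]
wrist_force: [1.1, 0.0, -0.5]
grip_width: 22.5
gripper_force: 68.6
```

servo_tool(commands=[0, -0.4, 0, 0, 0, 0, 0, 0, -0.6, 0, 0, 0, 0, 0, -0.6, 0, 0, 0, 0, 0, -0.6, 0, 0, 0, 0, 0, -0.6, 0, 0, 0])

```text
time_s: 11.8
position: [621.6, -211.6, 320.3]
eef_rot: [0.707, 0.707, -0.0, -0.0]
wrist_force: [-0.5, -0.3, -0.5]
grip_width: 23.0
gripper_force: 68.7
```

servo_tool(commands=[0.29, -0.88, 0, 0, 0, 0, 0.29, -0.88, 0, 0, 0, 0, 0.29, -0.88, 0, 0, 0, 0, 0.29, -0.88, 0, 0, 0, 0, 0.29, -0.88, 0, 0, 0, 0])

```text
time_s: 12.22
position: [510.6, -174.9, 319.8]
eef_rot: [0.707, 0.707, 0.0, 0.0]
wrist_force: [0.2, -0.4, -1.0]
grip_width: 23.0
gripper_force: 68.9
```

servo_tool(commands=[0.29, -0.88, 0, 0, 0, 0, 0, 0, 0, 0, 0, 0, 0, 0, 0, 0, 0, 0])

```text
time_s: 12.47
position: [489.0, -167.6, 319.5]
eef_rot: [0.707, 0.707, 0.0, 0.0]
wrist_force: [0.9, -0.2, -0.8]
grip_width: 23.1
gripper_force: 68.8
```

Run:
```python
from h import *
from rig import r, optics
s=r.sense();print(s["position"])
a=optics.camera("top")["frame"][:,:,::-1]
cv2.imwrite("pics/t3.png",cv2.resize(a[150:290,200:350],None,fx=4,fy=4,interpolation=cv2.INTER_CUBIC))
```

```text
[ 489.00287433 -167.62143147  319.48626836]
```

View pics/t3.png

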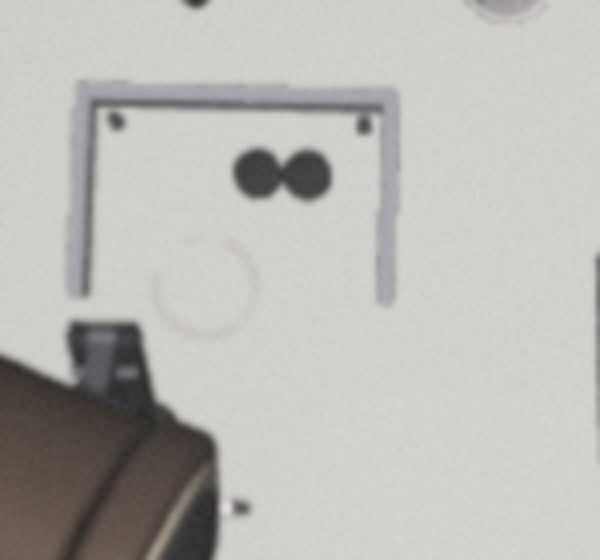

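Tablets 2 and 3 lie well inside the fence, at (257,174) and (308,175) in the crop. Sweep two is tablet 1.

servo_tool(commands=[0, 0, 0.6, 0, 0, 0, 0, 0, 0.6, 0, 0, 0, 0, 0, 0.6, 0, 0, 0, 0, 0, 0.45, 0, 0, 0, 0, 0, 0.1, 0, 0, 0])

```text
time_s: 12.93
position: [490.3, -168.0, 258.3]
eef_rot: [0.707, 0.707, -0.0, -0.001]
wrist_force: [-1.2, 0.8, -0.6]
grip_width: 23.1
gripper_force: 68.8
```

servo_tool(commands=[0, 0, 0, 0, 0, 0, 0, 0, 0, 0, 0, 0])

```text
time_s: 13.1
position: [491.1, -168.3, 260.4]
eef_rot: [0.707, 0.707, 0.0, 0.0]
wrist_force: [0.3, -0.2, -0.4]
grip_width: 23.3
gripper_force: 68.8
```

servo_tool(commands=[0, 0.3, 0.05, 0, 0, 0, 0, 0.3, 0, 0, 0, 0, 0, 0.3, 0, 0, 0, 0, 0, 0.3, 0, 0, 0, 0, 0, 0.3, 0, 0, 0, 0])

```text
time_s: 13.52
position: [529.2, -168.1, 259.2]
eef_rot: [0.707, 0.707, 0.0, 0.001]
wrist_force: [0.3, -0.2, -0.2]
grip_width: 23.3
gripper_force: 68.7
```

servo_tool(commands=[0, 0.3, 0, 0, 0, 0, 0, 0.3, 0, 0, 0, 0, 0, 0.3, 0, 0, 0, 0, 0, 0.3, 0, 0, 0, 0, 0, 0.3, 0, 0, 0, 0])

```text
time_s: 13.93
position: [566.2, -168.0, 258.6]
eef_rot: [0.707, 0.707, -0.0, -0.0]
wrist_force: [-0.5, 0.7, -1.2]
grip_width: 23.0
gripper_force: 68.7
```

servo_tool(commands=[0, 0.3, 0, 0, 0, 0, 0, 0.3, 0, 0, 0, 0, 0, 0.3, 0, 0, 0, 0, 0, 0.3, 0, 0, 0, 0, 0, 0.3, 0, 0, 0, 0])

```text
time_s: 14.35
position: [603.6, -168.1, 258.6]
eef_rot: [0.707, 0.707, -0.0, -0.0]
wrist_force: [-0.1, 0.5, -1.0]
grip_width: 23.0
gripper_force: 68.7
```

servo_tool(commands=[0, 0.3, 0, 0, 0, 0, 0, 0.2, 0, 0, 0, 0, 0, 0, 0, 0, 0, 0, 0, -0.3, 0, 0, 0, 0, 0, 0, -0.4, 0, 0, 0])

```text
time_s: 14.77
position: [605.3, -167.5, 266.1]
eef_rot: [0.707, 0.707, -0.002, -0.003]
wrist_force: [-0.3, -0.9, -1.2]
grip_width: 22.9
gripper_force: 68.8
```

servo_tool(commands=[0, 0, -0.8, 0, 0, 0, 0, 0, -0.8, 0, 0, 0, 0, 0, -0.8, 0, 0, 0, 0, 0, -0.8, 0, 0, 0, 0, 0, -0.8, 0, 0, 0])

```text
time_s: 15.18
position: [607.1, -168.0, 370.3]
eef_rot: [0.707, 0.707, -0.0, -0.0]
wrist_force: [-0.4, -0.1, -0.5]
grip_width: 23.4
gripper_force: 68.8
```

servo_tool(commands=[-0.95, -0.17, 0, 0, 0, 0, -0.95, -0.17, 0, 0, 0, 0, -0.95, -0.17, 0, 0, 0, 0, -0.95, -0.17, 0, 0, 0, 0, -0.95, -0.17, 0, 0, 0, 0])

```text
time_s: 15.6
position: [585.6, -287.6, 369.6]
eef_rot: [0.707, 0.707, -0.0, 0.0]
wrist_force: [0.7, 0.5, -0.9]
grip_width: 23.1
gripper_force: 68.8
```

servo_tool(commands=[-0.95, -0.17, 0, 0, 0, 0, -0.95, -0.17, 0, 0, 0, 0, -0.95, -0.17, 0, 0, 0, 0, -0.95, -0.17, 0, 0, 0, 0, -0.95, -0.17, 0, 0, 0, 0])

```text
time_s: 16.02
position: [564.2, -406.4, 369.4]
eef_rot: [0.707, 0.707, -0.0, -0.0]
wrist_force: [0.1, 0.3, -0.9]
grip_width: 23.3
gripper_force: 68.8
```

servo_tool(commands=[-0.95, -0.15, 0.5, 0, 0, 0, 0, 0, 0.5, 0, 0, -0.4, 0, 0, 0, 0, 0, 0, 0, 0, 0, 0, 0, 0])

```text
time_s: 16.35
position: [560.5, -428.9, 342.9]
eef_rot: [0.695, 0.719, 0.0, -0.002]
wrist_force: [-0.9, 0.3, -0.3]
grip_width: 23.2
gripper_force: 68.8
```

Run:
```python
from h import *
from rig import r, optics
s=r.sense();c=optics.camera("wrist")
print(s["position"],s["eef_rot"],90-2*np.degrees(np.arctan2(*s["eef_rot"][:2])))
np.savez("w2.npz",pos=s["position"],q=s["eef_rot"],K=c["intrinsics"],D=c["D"],M=c["mount"])
b=optics.camera("scene")["frame"];t=optics.camera("top")["frame"]
w=c["frame"][60:460,160:480]
A=cv2.resize(b[140:290,310:450],(400,429),interpolation=cv2.INTER_CUBIC)
B=cv2.resize(w,(400,500)); H=np.zeros((500,800,3),np.uint8);H[:429,:400]=A;H[:,400:]=B
cv2.imwrite("pics/m4.png",H[:,:,::-1]);cv2.imwrite("pics/t4.png",t[:,:,::-1])
```

```text
[ 560.48352184 -428.92179948  342.89250358] [ 6.95498623e-01  7.18525503e-01  9.67031994e-05 -1.66086147e-03] 1.8659178547846267
```

View pics/m4.png

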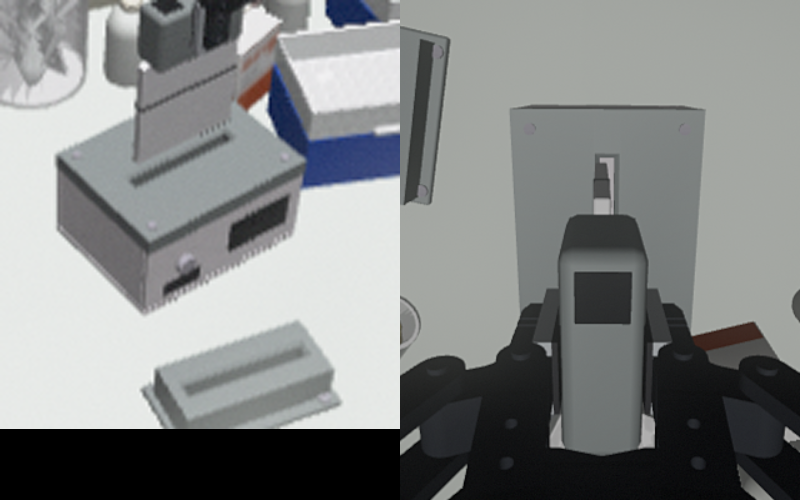

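Left panel: the blade hangs over the slot with good alignment. Right panel: the slot's visible end is at columns 595–619 (row 155), the blade at 593–610, and the box's far corners at (511,108) and (705,108). Checking the lateral offset:

Run:
```python
from h import *
m=lambda p:(160+(p[0]-400)/1.25,60+p[1]/1.25)
a=np.load("w2.npz");T=R.from_quat(a["q"])
for n,p,z in(("slotL",(595,155),70),("slotR",(619,155),70),("c1",(511,108),70),("c2",(705,108),70),("bladeL",(593,210),87),("bladeR",(610,210),87)):
    w=wr("w2.npz",m(p),z); t=T.inv().apply(np.r_[w,z]-a["pos"]);print(n,w.round(1),"tool",t.round(1))
for l,p in(("end1",(133,183)),("end2",(230,138)),("bl1",(137,161)),("bl2",(237,120))):
    px=[310+p[0]*140/400,140+p[1]*150/429]; print(l,scn(px,70 if l[0]=="e" else 86.5).round(1))
```

```text
slotL [ 554.2 -388.6] tool [ 39.8  -4.4 273. ]
slotR [ 566.7 -388.2] tool [ 39.8   8.1 273. ]
c1 [ 510.8 -366.2] tool [ 63.6 -47.  273.2]
c2 [ 609.3 -363. ] tool [ 63.6  51.5 272.9]
bladeL [ 554.2 -413.9] tool [ 14.5  -5.2 255.9]
bladeR [ 562.7 -413.6] tool [ 14.6   3.3 255.9]
end1 [ 560.1 -389.4]
end2 [ 559.6 -468.5]
bl1 [ 561.4 -392.7]
bl2 [ 557.2 -470.6]
```

Yaw matches, and the lateral offset is about 1 mm. I'll correct that and descend gently, watching the force.

servo_tool(commands=[0, 0.04, 0.3, 0, 0, 0, 0, 0, 0.2, 0, 0, 0, 0, 0, 0.1, 0, 0, 0, 0, 0, 0, 0, 0, 0])

```text
time_s: 16.83
position: [562.3, -428.5, 327.3]
eef_rot: [0.695, 0.719, -0.0, -0.001]
wrist_force: [0.2, 0.7, -0.2]
grip_width: 22.9
gripper_force: 68.8
```

servo_tool(commands=[0, 0, 0.1, 0, 0, 0, 0, 0, 0.1, 0, 0, 0, 0, 0, 0, 0, 0, 0])

```text
time_s: 17.08
position: [562.4, -429.1, 323.0]
eef_rot: [0.695, 0.719, -0.0, -0.0]
wrist_force: [-0.7, 0.3, -0.2]
grip_width: 22.7
gripper_force: 68.8
```

servo_tool(commands=[0, -0.04, 0.06, 0, 0, 0, 0, 0, 0, 0, 0, 0, 0, 0, 0, 0, 0, 0])

```text
time_s: 17.33
position: [561.7, -429.4, 322.3]
eef_rot: [0.695, 0.719, 0.0, 0.001]
wrist_force: [0.8, 0.0, -1.2]
grip_width: 23.2
gripper_force: 68.8
```

servo_tool(commands=[0, 0, 0.08, 0, 0, 0, 0, 0, 0.08, 0, 0, 0, 0, 0, 0, 0, 0, 0])

```text
time_s: 17.58
position: [561.7, -429.3, 318.1]
eef_rot: [0.695, 0.719, 0.0, 0.001]
wrist_force: [1.8, -0.1, -0.7]
grip_width: 22.7
gripper_force: 68.9
```

servo_tool(commands=[0, 0, 0.15, 0, 0, 0, 0, 0, 0.15, 0, 0, 0, 0, 0, 0, 0, 0, 0])

```text
time_s: 17.83
position: [561.7, -429.2, 309.8]
eef_rot: [0.695, 0.719, 0.0, 0.0]
wrist_force: [2.9, 0.2, -2.5]
grip_width: 23.4
gripper_force: 68.7
```

servo_tool(commands=[0, 0, 0.2, 0, 0, 0, 0, 0, 0.2, 0, 0, 0, 0, 0, 0, 0, 0, 0])

```text
time_s: 18.08
position: [561.7, -429.1, 299.4]
eef_rot: [0.695, 0.719, 0.0, 0.0]
wrist_force: [4.7, -0.1, -2.5]
grip_width: 23.3
gripper_force: 68.7
```

servo_tool(commands=[0, 0, 0.2, 0, 0, 0, 0, 0, 0.2, 0, 0, 0, 0, 0, 0, 0, 0, 0])

```text
time_s: 18.33
position: [561.6, -429.1, 289.5]
eef_rot: [0.695, 0.719, 0.0, 0.0]
wrist_force: [4.6, -0.8, -2.5]
grip_width: 22.9
gripper_force: 68.7
```

servo_tool(commands=[0, 0.025, 0.17, 0, 0, 0, 0, 0, 0.15, 0, 0, 0, 0, 0, 0, 0, 0, 0, 0, 0, 0, 0, 0, 0, 0, 0, 0, 0, 0, 0])

```text
time_s: 18.75
position: [562.0, -429.1, 282.2]
eef_rot: [0.695, 0.719, 0.0, -0.001]
wrist_force: [2.5, -0.3, -0.7]
grip_width: 23.1
gripper_force: 68.7
```

Run:
```python
from h import *
from rig import r, optics
s=r.sense();print(s["position"],s["eef_rot"],s["wrist_force"],s["torque"])
b=optics.camera("scene")["frame"];t=optics.camera("top")["frame"]
H=np.zeros((500,800,3),np.uint8)
H[:450,:400]=cv2.resize(b[150:240,330:410],(400,450),interpolation=cv2.INTER_CUBIC)
H[:400,400:]=cv2.resize(t[150:270,200:320],(400,400),interpolation=cv2.INTER_CUBIC)
cv2.imwrite("pics/m5.png",H[:,:,::-1])
```

```text
[ 561.95541091 -429.11223655  282.19042241] [ 6.94926729e-01  7.19080347e-01  1.89200835e-05 -5.43535215e-04] [ 2.50393367 -0.26129347 -0.74813259] [ 0.05380739 -0.51301437  0.03224214]
```

View pics/m5.png

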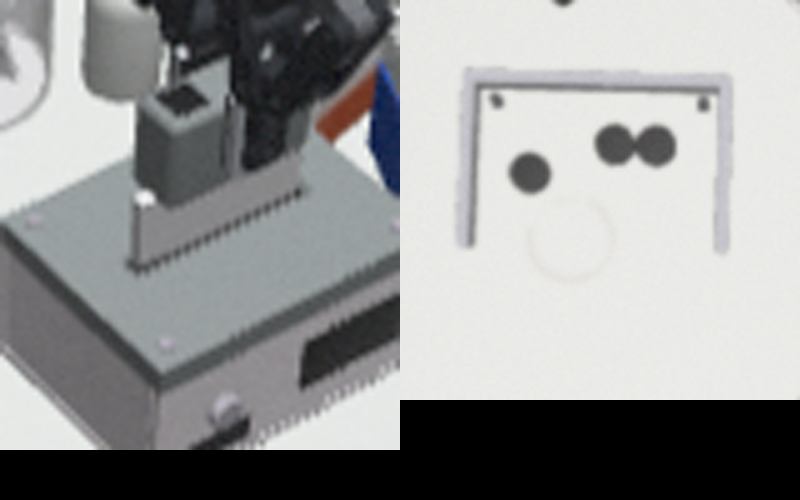

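All three tablets are in the fence, at (530,172), (616,144) and (655,146). The blade is upright through the slot with its line at the plate's surface. A small nudge should relax the 2.5 N side load.

servo_tool(commands=[0, 0.015, 0, 0, 0, 0, 0, 0, 0, 0, 0, 0, 0, 0, 0, 0, 0, 0, 0, 0, 0, 0, 0, 0, 0, 0, 0, 0, 0, 0])

```text
time_s: 19.27
position: [562.2, -429.3, 282.7]
eef_rot: [0.695, 0.719, -0.0, -0.0]
wrist_force: [0.2, 0.3, -0.0]
grip_width: 23.6
gripper_force: 68.9
```

servo_tool(commands=[0, 0, 0, 0, 0, 0, 0, 0, 0, 0, 0, 0, 0, 0, 0, 0, 0, 0])

```text
time_s: 19.52
position: [562.4, -429.3, 282.7]
eef_rot: [0.695, 0.719, -0.0, -0.0]
wrist_force: [-0.2, 0.2, -0.8]
grip_width: 23.1
gripper_force: 68.9
```

```bash
python3 -c "
from rig import r
print(r.job_done())"
```

```text
the job is handed in; nothing more can be done
None
```

I swept all three tablets into the catch fence and handed the job in with the scraper still gripped and hanging in the UV box slot: its line is within a few mm of the box's top, the side load near zero, and the clock at 19.5 s; the verdict was not shown.

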